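# Clamp a condensing lens for cleaning

### The job

Get the blue-ringed lens in the lens tray ready for cleaning: lift it level and straight up out of its close-fitting pocket, through the finger notches, without dragging or lifting the tray, and lay it gently and flat on the round seat between the open jaws of the lens clamp, letting go of it. Then turn the T-handle clockwise until rising resistance shows that the lens is firmly clamped, without forcing it, and let go. Leave everything else where it is.

Things in the scene. Friction and masses are not known exactly. Their poses are not given: they have to be found in the camera images.
- blue_lens: The lens to clamp: condensing lens lying flat, blue ring with black ribs, clear glass, 45 mm diameter, 19 mm high, 28 g. Origin: centre of its underside, z up; it is round, so its yaw means nothing. It lies in one of the two smaller pockets of the tray, its rim only about 1 mm proud of the foam.
- lens_tray: Loose grey tray, dark foam insert, 0.9 kg, 190 (x) by 116 (y) by 34 mm high. Origin: centre of underside, z up. Round pockets in a row: 47 mm wide at x = -62 and +62 mm, 55 mm wide at x = 0; seats at z = 14, foam top at z = 32 mm. A finger notch along y crosses each pocket: 32 mm wide in x, y = -48 to 48 mm, floor at z = 5 mm. Only there do fingers, closing along the tray's y, reach the lens.
- red_lens: Lens with a red ring, 45 mm diameter, 19 mm high, in the other small pocket. Stays in its pocket. Origin: centre of its underside.
- black_lens: Lens with a black ring, 53 mm diameter, 21 mm high, in the middle pocket. Stays in its pocket. Origin: centre of its underside.
- lens_clamp: Grey clamp, fixed: base 166 mm (x) by 66 mm (y), 12 mm thick, jaws up to 39 mm high. Origin: centre of its underside, z up. Along its x, from - to +: T-handle at x = -50 mm, sliding jaw with a flat rubber face, round lens seat, fixed V-shaped rubber jaw. Both sides (+y and -y) of the seat are open for fingers closing along the clamp's y.
- clamp_seat (a point): Centre of the top of the clamp's round white lens seat (37 mm wide, 22 mm above the table); its x points to the fixed V jaw. The lens's underside goes here. A lens centred here has about 3 mm of play to the V jaw and 3 to 5 mm to the sliding jaw; clamping pushes it about 3 mm along +x, into the V.
- handle_grip (a point): Middle of the bar of the T-handle, on its turning axis, 60 mm above the table. The bar is black, 60 mm long (along the point's y; the point turns with the handle), 10 mm thick (along x), 12 mm high (54 to 66 mm above the table), on a stem 8.4 mm thick that is free down to 32 mm above the table.
- clamp_handle (a joint): T-handle angle in rad, growing clockwise seen from above; 0 to 0.3 at the start, stop at 2.1. Clockwise it drives the sliding jaw 7 mm per rad to the lens, which is held on both sides from about 1.2 and firmly at about 1.4. It turns against 0.18 N m of friction, which also holds it where left; as the jaw presses, the torque rises 0.1 N m for each 14 N (15 to 50 N is firm, 100 N too much).
- clamp_jaw: The clamp's sliding jaw: aluminium block with a rubber face 26 mm wide, 14 to 38 mm above the table. Driven by the T-handle along the clamp's x; its origin is no point on it (it coincides with the clamp's origin when the handle is at 0).
- prism_case: Round grey and black screw case, 41 mm wide, 25 mm high; bystander. Origin: centre of its underside.
- gonio_lens: Black conical contact lens, 38 mm wide, 29 mm high; bystander. Origin: centre of its underside.
- pen: Black pen lying flat, 145 mm long; bystander. Origin: centre of its underside.
- strips_box: Small orange and white carton standing upright behind the work (a like one stands farther off), 26 x 62 x 78 mm high; bystander. Origin: centre of its underside.
Not all that is in view belongs to the job. Leave any green or pink look-alike of the blue_lens alone.

How it is judged:
On the way, in this order (a step that is already met when the one before it is completed fails the run):
1. the blue-ringed lens is out of its pocket, clear above the tray and level (z of blue_lens in the frame of lens_tray above 0.045 m and angle between blue_lens's own z axis and vertical below 0.3 rad and contact force between blue_lens and lens_tray below 0.01 N), for 0.1 s.
2. the lens lies flat on the clamp's seat between the open jaws, let go of (horizontal distance between blue_lens and clamp_seat below 0.006 m and z of blue_lens in the frame of clamp_seat between -0.003 and 0.003 m and angle between blue_lens's own z axis and vertical below 0.08 rad and contact force between blue_lens and the fingers below 0.01 N and linear speed of blue_lens below 0.02 m/s and contact force between clamp_jaw and blue_lens below 4 N), for 0.2 s.
3. the T-handle has been turned until the jaw presses the lens firmly (horizontal distance between blue_lens and clamp_seat below 0.006 m and z of blue_lens in the frame of clamp_seat between -0.003 and 0.003 m and angle between blue_lens's own z axis and vertical below 0.08 rad and contact force between clamp_jaw and blue_lens above 8 N), for 0.2 s.
At the end, for the whole second after the job is handed in: The blue-ringed lens lies flat on the clamp's seat (within 6 mm of its centre, 3 mm in height), the jaw pressing it with more than 8 N; the other two lenses are in their pockets, the tray within 25 mm and the bystanders within 30 mm of where they were (all of step 3 and linear speed of blue_lens below 0.01 m/s and distance of lens_tray from where it was at the start of the episode below 0.025 m and z of red_lens in the frame of lens_tray between 0.01 and 0.018 m and z of black_lens in the frame of lens_tray between 0.01 and 0.018 m and distance of each of strips_box, gonio_lens, prism_case, pen from where it was at the start of the episode below 0.03 m); the robot touches nothing.
It fails at once if the tray is dragged or lifted more than 25 mm, or tipped (distance of lens_tray from where it was at the start of the episode above 0.025 m or angle between lens_tray's own z axis and vertical above 0.12 rad).
It fails at once if the lens is tipped (angle between blue_lens's own z axis and vertical above 0.5 rad).
It fails at once if the lens is dropped (falls freely faster than 0.4 m/s) (contact force between blue_lens and the fingers below 0.01 N and linear speed of blue_lens above 0.4 m/s).
It fails at once if the lens is forced: clamped with more than 100 N (contact force between clamp_jaw and blue_lens above 100 N).
It fails at once if a bystander is disturbed (distance of any of strips_box, gonio_lens, prism_case, pen from where it was at the start of the episode above 0.03 m).
It also fails if it takes over 67 s, if anything falls off the work surface, if the arm or the gripper's body presses on something with over 40 N, if the wrist force passes 120 N, or if a joint passes its speed limit or range.

### The arm

A 7-joint arm with a two-finger parallel gripper is mounted at the origin on a cart in front of the work surface, level with it; the furniture and walls round the work are solid. World frame = base frame: x ahead of the robot, y to its left, z up, the work surface at z = 0. Lengths are in m, angles in rad, forces in N, time in s.
With the tool pointing down it reaches from about 0.425 to 0.95 m from the base axis. Payload 4.7 kg.
Tool frame: the origin (TCP) lies between the finger pads; the fingertips stand 19 mm ahead of it and the grasp point (between the pads) is the TCP; z points along the fingers, y is the line along which they close (so a half turn about z gives the same grasp; the last joint's range is limited). The gripper opens to 85 mm and grips with 20 to 120 N. Pads are 22 mm wide; open, the fingers measure 114 mm over their backs; the gripper's body (76 mm by 85 mm) begins 54 mm behind the grasp point. The pads swing forward as they close: fully open they stand 13 mm farther back than shut.
Start: joints at [-0.029, 0.469, -0.049, 1.532, 0.024, 1.141, -0.082], TCP at [0.675, 0, 0.25] pointing down, gripper open.
Joint ranges: [-2.59, 2.59], [-0.33, 1.99], [-1.39, 1.29], [0.1, 2.45], [-1.04, 4.18], [0.21, 1.99], [-2.66, 2.66]. Speed limits (rad/s): [2.57, 2.57, 3.14, 3.14, 3.14, 3.14, 3.14].

### API

Orientations are given as a unit quaternion [x, y, z, w].
In Python, from plant import read_state, get_image, get_calibration, finish_job, recognise, silhouettes, landmark_of gives the robot as it stands.
- The arm moves only by the tool jog_arm, never from a script. Its argument "increments" is text: rows parted by semicolons, each of 7 numbers parted by spaces: the shift along the world's x, y, z in cm, then the turn, a rotation vector about the world's x, y, z in rad, then the finger opening in cm, from 0 to 8.54. A call has 1 to 8 rows; each row is the pose to reach, as a shift and turn from the pose commanded when the call began; what a row does not reach only later rows make up. A row lasts 1/12 s, in which the tool goes at most 41.7 mm and 7.16 degrees, less where a joint would pass 70% of its speed; a pose out of reach is approached as far as the arm can. A call with a gripper value outside its range is refused whole. The fingers move at their own pace and stop on an object; the grip force is fixed at half the most. Time passes only in rows, so rows that repeat a pose let the fingers close. It gives the time, the measured TCP pose, the force, the opening and the grip force at its end, in the units of the state.
- read_state(): the state, without advancing time (a new reading comes with each control period).
- get_image(name): name is "scene" or "side" or "wrist"; returns the picture (400x640x3 uint8, red, green, blue); there is no depth.
- get_calibration(name): a dict with "mtx" (3x3 intrinsics, pixels), "T" (4x4, takes a point from camera to world coordinates). Camera axes: x right, y up, looking along -z (the intrinsics and any distortion apply to the point x, -y, -z); pixel columns grow to the right and rows downward; lengths in m; the calibration is good to about 2 mm. A picture is of the moment at which its call begins: read the wrist's pose just before it. get_calibration takes no time and is no camera call; for the wrist camera it gives the pose at the moment of the call.
- finish_job(): hands the job in; it is judged then, once.
Trained networks look in the newest picture that a camera, given by its name, has taken for a name from the list of things; names that differ only in an ending like _2 or _b are one class to them, and where a whole thing is asked for, a point or a joint stands for the part that bears it (a point fixed in the world has none). Each returns a list of dicts, best first, with "confidence" (0 to 1); they miss things now and then, are a little off and sometimes report something else, mostly with a low value. They report only what shows in the picture. A call takes as long as a camera call. They do not tell look-alikes from the thing itself.
- recognise(label, camera): "position" ([x, y, z] in m, in world coordinates, good to about 4 mm: the middle of the surface that is visible of it).
- silhouettes(label, camera): "pixels" (400x640 bool, what is visible of it).
- landmark_of(label, camera): "position" ([x, y, z] in m, in world coordinates, good to about 4 mm: a listed point, or the origin of a listed thing).
The state is a dict: "clock": time; "joint_positions": joint angles; "qvel": joint speeds; "effort": joint torques, N m; "position": TCP position; "tool_rot": TCP orientation; "contact_force": force on the tool from outside, world axes, zero at the start; "wrist_torque": the same for the moment, N m; "width": finger opening in m; "gripper_force": force on a finger pad.
Only numpy, scipy, OpenCV 4.12 (cv2) and the standard library are available. Lean on these libraries where they do the work, as an engineer would, in place of code of your own. Each camera call takes 0.05 s, during which the arm holds its last target. There are 200 camera calls.

## Working session

There is one attempt and no reset: what is moved stays moved. The work goes in short steps, Python scripts to look and compute and a tool call to move; the robot and the scene stay as the last step left them, time stands still between calls to the robot, and variables do not carry over. Pictures are saved under pics/ and viewed, at most 10 in all, crops included, and the job is handed in when it is done.

Besides the shell and the picture viewer there is one more tool, called as name(argument=value, ...), one argument or row to a line, values as JSON. jog_arm: Moves the arm, as the interface text tells. Its arguments: {"type":"object","properties":{"increments":{"type":"string"}},"required":["increments"]}

```bash
mkdir -p pics
cat > h.py <<'E'
import numpy as np, cv2
from plant import *
def save(cam,name):
    im=get_image(cam); cv2.imwrite(f'pics/{name}.png',cv2.cvtColor(im,cv2.COLOR_RGB2BGR)); return im
def ray(cam,uv,z,cal=None):
    c=cal or get_calibration(cam); K,T=np.array(c['mtx']),np.array(c['T'])
    p=np.linalg.inv(K)@[uv[0],uv[1],1]; d=T[:3,:3]@[p[0],-p[1],-p[2]]; o=T[:3,3]
    return o+d*(z-o[2])/d[2]
def proj(cam,P,cal=None):
    c=cal or get_calibration(cam); K,T=np.array(c['mtx']),np.array(c['T'])
    q=T[:3,:3].T@(np.array(P)-T[:3,3]); q=K@[q[0],-q[1],-q[2]]; return q[:2]/q[2]
E
python3 - <<'E'
from h import *
for c in ['scene','side']: save(c,c+'0')
a=cv2.imread('pics/scene0.png');cv2.imwrite('pics/scene0.png',a)
for c in ['scene','side']:
  for l in ['blue_lens','lens_tray','red_lens','black_lens','clamp_seat','handle_grip','lens_clamp','prism_case','gonio_lens','pen','strips_box']:
    try: print(c,l,[(np.round(r['position'],3).tolist(),round(r['confidence'],2),proj(c,r['position']).round().tolist()) for r in landmark_of(l,c)][:4])
    except Exception as e: print(c,l,e)
s=read_state();print(s['clock'],s['tool_rot'],s['contact_force'],get_calibration('scene'))
E
```

```text
scene blue_lens [([0.426, -0.106, 0.004], 0.83, [416.0, 242.0]), ([0.417, -0.189, -0.0], 0.82, [442.0, 233.0]), ([0.453, -0.009, 0.014], 0.76, [380.0, 248.0]), ([0.462, 0.056, 0.015], 0.16, [356.0, 257.0])]
scene lens_tray [([0.462, 0.056, -0.001], 0.86, [356.0, 262.0]), ([0.801, -0.147, 0.0], 0.64, [338.0, 173.0])]
scene red_lens [([0.466, 0.118, 0.014], 0.83, [333.0, 267.0])]
scene black_lens [([0.459, 0.056, 0.017], 0.64, [357.0, 257.0])]
scene clamp_seat [([0.608, -0.006, 0.019], 0.79, [339.0, 214.0]), ([0.46, 0.056, 0.016], 0.49, [357.0, 257.0])]
scene handle_grip [([0.801, -0.145, 0.003], 0.73, [337.0, 172.0]), ([0.608, -0.087, 0.063], 0.6, [364.0, 190.0])]
scene lens_clamp [([0.609, -0.037, 0.001], 0.97, [348.0, 215.0])]
scene prism_case [([0.583, 0.196, -0.005], 0.71, [277.0, 258.0])]
scene gonio_lens [([0.802, -0.145, 0.002], 0.52, [337.0, 172.0])]
scene pen [([0.527, 0.225, 0.004], 0.76, [278.0, 274.0])]
scene strips_box [([0.767, -0.072, -0.004], 0.62, [325.0, 186.0])]
side blue_lens [([0.447, -0.003, 0.018], 0.47, [334.0, 149.0]), ([0.46, 0.055, -0.002], 0.45, [352.0, 166
[... 604 characters left out ...]
 248.0])]
side pen [([0.612, -0.034, -0.001], 0.5, [294.0, 200.0])]
side strips_box [([0.769, -0.072, -0.004], 0.63, [249.0, 250.0]), ([0.612, -0.038, -0.003], 0.22, [293.0, 200.0])]
1.2 [7.07086055e-01 7.07127505e-01 3.89902030e-05 1.73109224e-05] [-0.55926052  0.75756165 -0.27287791] {'mtx': array([[395.17905157,   0.        , 323.13379838],
       [  0.        , 395.17905157, 199.29348604],
       [  0.        ,   0.        ,   1.        ]]), 'T': array([[-0.57722802,  0.47326735, -0.66545159, -0.03684669],
       [-0.81657787, -0.33165084,  0.47244926,  0.50387591],
       [ 0.00289723,  0.816104  ,  0.57789781,  0.64823239],
       [ 0.        ,  0.        ,  0.        ,  1.        ]])}
```

View pics/scene0.png

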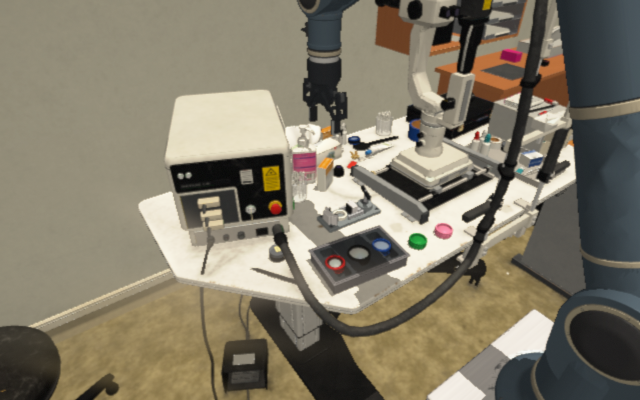

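View pics/side0.png

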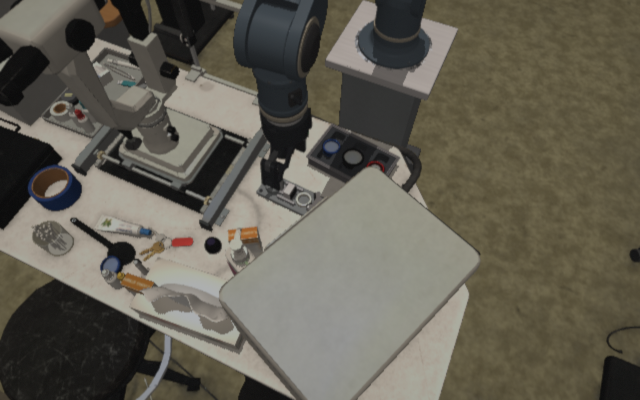

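The scene picture shows the tray at (358,258) with the red lens at (335,263), the black at (359,253) and the blue at (381,245). The clamp is at (348,212). Three lenses could be the one meant: blue in the tray (381,245), green on the table (418,241) and pink on the table (443,231). Only the one at (381,245) has a blue ring and lies in a small tray pocket. I'll confirm that from close by with the wrist camera.

jog_arm(
  increments="-4 0 0 0 0 0 8.54; -8 0 0 0 0 0 8.54; -12 0 0 0 0 0 8.54; -16 0 0 0 0 0 8.54; -16 0 0 0 0 0 8.54; -16 0 0 0 0 0 8.54",
)

```text
clock: 1.7
position: [0.513, -0.0001, 0.2506]
tool_rot: [0.707, 0.707, -0.0, 0.0]
contact_force: [0.6, -0.6, 0.8]
width: 0.0857
gripper_force: 0.0
```

Run:
```python
from h import *
s=read_state();print(s['clock'],s['position'],s['tool_rot'],s['width'])
save('wrist','w1');c=get_calibration('wrist');print(c['T'].round(3).tolist(),c['mtx'].round(1).tolist())
for l in ['blue_lens','red_lens','black_lens','lens_tray','clamp_seat','handle_grip','lens_clamp']:
    print(l,[(np.round(r['position'],4).tolist(),round(r['confidence'],2),proj('wrist',r['position'],c).round().tolist()) for r in landmark_of(l,'wrist')][:3])
```

```text
1.7 [ 5.12976330e-01 -1.27863690e-04  2.50593453e-01] [ 7.07080715e-01  7.07132832e-01 -1.41869643e-04  2.58406052e-05] 0.08571776594129296
[[1.0, -0.0, -0.003, 0.515], [0.001, 0.963, 0.27, 0.068], [0.003, -0.27, 0.963, 0.374], [0.0, 0.0, 0.0, 1.0]] [[338.1, 0.0, 323.1], [0.0, 338.1, 202.1], [0.0, 0.0, 1.0]]
blue_lens [([0.4493, -0.0076, 0.0131], 0.91, [262.0, 179.0]), ([0.4262, -0.1055, -0.0034], 0.81, [249.0, 255.0]), ([0.4157, -0.1881, -0.0023], 0.7, [245.0, 315.0])]
red_lens [([0.4707, 0.1136, 0.0127], 0.7, [278.0, 59.0])]
black_lens [([0.4581, 0.0565, 0.0109], 0.82, [268.0, 118.0])]
lens_tray [([0.6109, -0.0387, -0.0031], 0.47, [405.0, 202.0])]
clamp_seat [([0.6099, -0.0068, 0.0197], 0.94, [411.0, 180.0])]
handle_grip [([0.6024, -0.0849, 0.0621], 0.68, [409.0, 264.0])]
lens_clamp [([0.6114, -0.0345, 0.0012], 0.97, [407.0, 200.0])]
```

View pics/w1.png

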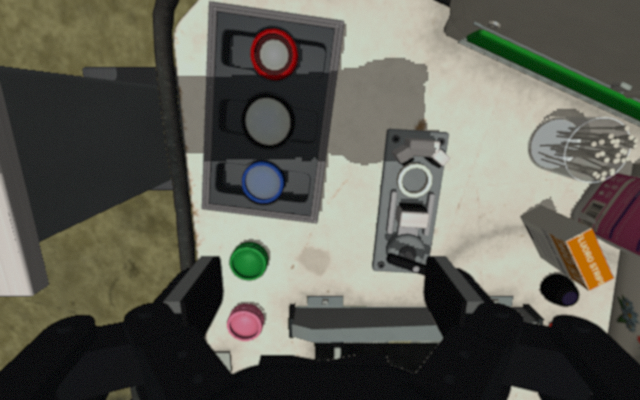

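The wrist picture shows the blue-ringed lens in the tray pocket at (263,182), red at (274,54), black at (268,121). The green lens at (249,260) and the pink one at (246,322) are loose on the table. The clamp seat is at (415,180) and the T-handle bar at about (405,262). The blue ring in the small tray pocket fits the description. Next I take a crop and fit the rings.

```bash
cat >> h.py <<'E'
def ring(im,kind,box):
    hsv=cv2.cvtColor(im,cv2.COLOR_RGB2HSV); H,S,V=[hsv[...,i].astype(int) for i in range(3)]
    m={'blue':(abs(H-113)<14)&(S>110),'red':((H<8)|(H>172))&(S>140),'white':(S<45)&(V>190)}[kind].astype(np.uint8)
    k=np.zeros_like(m); x0,y0,x1,y1=box; k[y0:y1,x0:x1]=m[y0:y1,x0:x1]
    n,lab,st,_=cv2.connectedComponentsWithStats(k)
    if n<2: return None
    i=1+st[1:,4].argmax(); p=cv2.convexHull(np.argwhere(lab==i)[:,::-1].astype(np.int32))
    return cv2.fitEllipse(p),st[i].tolist()
E
python3 - <<'E'
from h import *
c=get_calibration('wrist'); im=cv2.cvtColor(cv2.imread('pics/w1.png'),cv2.COLOR_BGR2RGB)
for k,b,z in [('blue',(230,150,300,215),.033),('red',(240,20,310,90),.033),('white',(393,155,436,205),.022)]:
    e,st=ring(im,k,b); p=ray('wrist',e[0],z,c); q=ray('wrist',(e[0][0]+e[1][1]/2,e[0][1]),z,c)
    print(k,e,st,p.round(4),'diam',2*np.linalg.norm(q-p))
a=im[140:300,220:460]; a=cv2.resize(a,None,fx=3.3,fy=3.3,interpolation=cv2.INTER_CUBIC)
cv2.imwrite('pics/crop1.png',cv2.cvtColor(a,cv2.COLOR_RGB2BGR))
# tray dark foam corners etc
r=silhouettes('handle_grip','wrist')
for x in r[:2]:
    ys,xs=np.nonzero(x['pixels']); print('handle',x['confidence'],len(xs),xs.min(),xs.max(),ys.min(),ys.max())
r=silhouettes('lens_tray','wrist')
for x in r[:1]:
    h=cv2.findNonZero(x['pixels'].astype(np.uint8)); box=cv2.boxPoints(cv2.minAreaRect(h)); print(x['confidence'],box.round(1).tolist(),[ray('wrist',b,.034,c).round(4).tolist() for b in box])
r=silhouettes('lens_clamp','wrist')
for x in r[:1]:
    h=cv2.findNonZero(x['pixels'].astype(np.uint8)); box=cv2.boxPoints(cv2.minAreaRect(h)); print(x['confidence'],box.round(1).tolist(),[ray('wrist',b,.012,c).round(4).tolist() for b in box])
E
```

```text
blue ((262.5932922363281, 182.04031372070312), (43.11930465698242, 44.10240173339844), 102.80155181884766) [241, 160, 44, 44, 571] [ 0.4536 -0.0064  0.033 ] diam 0.045369836594702104
red ((273.7731018066406, 53.811363220214844), (47.709075927734375, 53.189979553222656), 165.31353759765625) [250, 28, 48, 53, 1109] [0.4699 0.1156 0.033 ] diam 0.04954335765698236
white ((414.89013671875, 180.31838989257812), (30.5398006439209, 33.09922790527344), 51.62782287597656) [399, 165, 32, 32, 207] [ 0.6133 -0.0068  0.022 ] diam 0.03512475476277178
handle 0.81 634 387 425 246 275
0.87 [[182.8000030517578, 207.6999969482422], [208.60000610351562, 1.100000023841858], [345.20001220703125, 18.200000762939453], [319.3999938964844, 224.8000030517578]] [[0.3689, -0.0337, 0.034], [0.4134, 0.159, 0.034], [0.5358, 0.1454, 0.034], [0.512, -0.0526, 0.034]]
0.89 [[370.20001220703125, 270.5], [386.1000061035156, 125.0], [451.1000061035156, 132.10000610351562], [435.1000061035156, 277.6000061035156]] [[0.5714, -0.1173, 0.012], [0.5816, 0.05, 0.012], [0.6502, 0.0427, 0.012], [0.6488, -0.1265, 0.012]]
```

View pics/crop1.png

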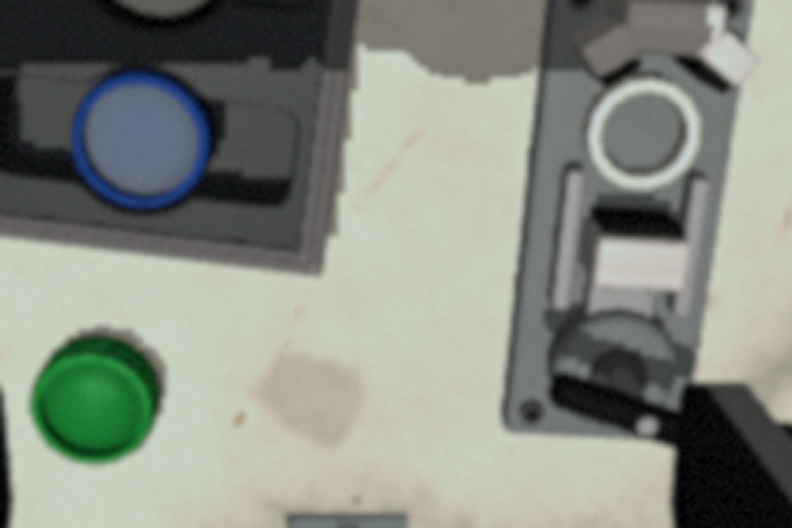

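The crop confirms it: a blue ring with clear glass in the tray's small pocket, at crop (142,140), with notches left and right of it. The fitted ring is 45.4 mm wide, which matches. I'm moving above it, turned to the tray's yaw with the fingers partly closed.

jog_arm(
  increments="-2 -0.2 -3 0 0 -0.06 5.6; -4 -0.4 -6 0 0 -0.125 5.6; -6 -0.6 -9 0 0 -0.125 5.6; -6 -0.6 -11 0 0 -0.125 5.6; -6 -0.6 -11 0 0 -0.125 5.6; -6 -0.6 -11 0 0 -0.125 5.6",
)

```text
clock: 2.75
position: [0.4552, -0.0059, 0.1402]
tool_rot: [0.75, 0.662, -0.0, -0.0]
contact_force: [-0.1, 0.2, 1.2]
width: 0.0557
gripper_force: 0.0
```

Run:
```python
from h import *
s=read_state();print(s['clock'],s['position'],s['tool_rot'],s['width'])
c=get_calibration('wrist');im=save('wrist','w2')
for k,b,z in [('blue',(150,100,480,399),.033),('red',(150,0,480,300),.033)]:
    r=ring(im,k,b)
    if r: e,st=r; p=ray('wrist',e[0],z,c); q=ray('wrist',(e[0][0]+e[1][1]/2,e[0][1]),z,c); print(k,e,st,p.round(4),'diam',2*np.linalg.norm(q-p))
for l in ['blue_lens','black_lens']:
    print(l,[(np.round(r['position'],4).tolist(),round(r['confidence'],2)) for r in landmark_of(l,'wrist')][:3])
```

```text
2.75 [ 0.45520982 -0.00587838  0.14021724] [ 7.49840663e-01  6.61618321e-01 -2.95222603e-04 -2.99766880e-04] 0.05574413405841446
blue ((316.0725402832031, 207.28546142578125), (61.304359436035156, 61.865596771240234), 25.288358688354492) [286, 177, 61, 61, 1071] [ 0.4502 -0.0062  0.033 ] diam 0.04401177908430054
red ((316.24261474609375, 15.86717414855957), (71.34651184082031, 82.22571563720703), 178.50698852539062) [281, 0, 72, 57, 1750] [0.4661 0.1153 0.033 ] diam 0.050454026906058144
blue_lens [([0.4255, -0.1065, -0.001], 0.7), ([0.4526, -0.0061, 0.0146], 0.59)]
black_lens [([0.4551, 0.0552, 0.0123], 0.87), ([0.6136, -0.0381, -0.003], 0.43)]
```

View pics/w2.png

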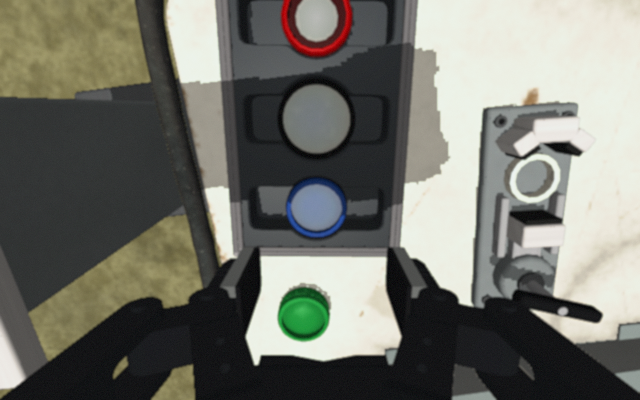

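Seen from closer, the blue lens is at (316,207) and the tray edges are vertical, so the yaw matches. The fingers, at columns 245 and 405, are about 4 mm to the right of the lens. I'll correct that and go down.

jog_arm(
  increments="-0.4 0 -3 0 0 0 5.6; -0.4 0 -6 0 0 0 5.6; -0.4 0 -8 0 0 0 5.6; -0.4 0 -9 0 0 0 5.6; -0.4 0 -9.5 0 0 0 5.6; -0.4 0 -9.5 0 0 0 5.6; -0.4 0 -9.5 0 0 0 5.6",
)

```text
clock: 3.48
position: [0.4522, -0.0059, 0.0463]
tool_rot: [0.75, 0.662, 0.001, 0.001]
contact_force: [-0.6, 0.9, -0.1]
width: 0.0556
gripper_force: 0.0
```

Run:
```python
from h import *
s=read_state();print(s['clock'],s['position'],s['width'],s['contact_force'])
save('wrist','w3')
```

```text
3.4833 [ 0.45224464 -0.00587076  0.0463138 ] 0.055629217675013 [-0.60615552  0.9117579  -0.13747719]
```

View pics/w3.png

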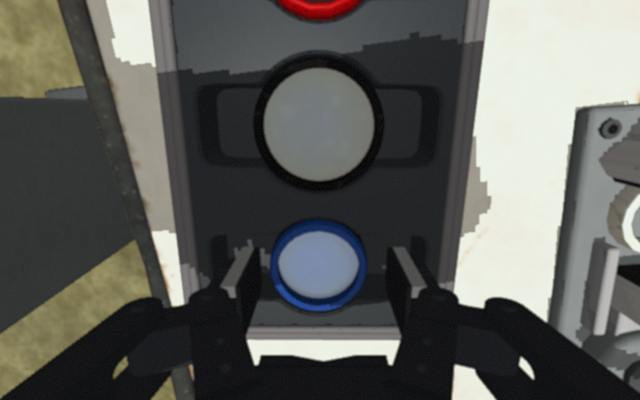

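Run:
```python
from h import *
c=get_calibration('wrist'); im=cv2.cvtColor(cv2.imread('pics/w3.png'),cv2.COLOR_BGR2RGB)
e,st=ring(im,'blue',(255,210,385,320)); p=ray('wrist',e[0],.033,c); q=ray('wrist',(e[0][0]+e[1][1]/2,e[0][1]),.033,c); print(e,p.round(4),2*np.linalg.norm(q-p))
for d in (-.028,.028):
  for w in (-.011,.011): print(d,w,proj('wrist',np.array(read_state()['position'])+[d,w,-.016],c).round())
```

```text
((318.0426940917969, 264.86700439453125), (94.04230499267578, 98.32321166992188), 87.76142120361328) [ 0.4502 -0.0054  0.033 ] 0.04363987806394914
-0.028 -0.011 [266. 291.]
-0.028 0.011 [257. 248.]
0.028 -0.011 [387. 278.]
0.028 0.011 [383. 233.]
```

jog_arm(
  increments="-0.15 0 -0.6 0 0 0 5.6; -0.15 0 -1.2 0 0 0 5.6; -0.15 0 -1.8 0 0 0 5.6; -0.15 0 -1.9 0 0 0 5.6; -0.15 0 -1.9 0 0 0 5.6",
)

```text
clock: 3.95
position: [0.4491, -0.006, 0.0258]
tool_rot: [0.75, 0.662, -0.0, -0.0]
contact_force: [0.3, 1.1, -0.6]
width: 0.0559
gripper_force: 0.0
```

jog_arm(
  increments="0.1 0 0.2 0 0 0 5; 0.1 0 0.2 0 0 0 4.7; 0.1 0 0.2 0 0 0 4.4; 0.1 0 0.2 0 0 0 4.2; 0.1 0 0.2 0 0 0 4; 0.1 0 0.2 0 0 0 4; 0.1 0 0.2 0 0 0 4; 0.1 0 0.2 0 0 0 4",
)

```text
clock: 4.62
position: [0.4507, -0.0059, 0.029]
tool_rot: [0.75, 0.662, 0.0, 0.0]
contact_force: [-1.6, 0.3, 7.7]
width: 0.0408
gripper_force: 59.4
```

jog_arm(
  increments="0 0 0.2 0 0 0 4; 0 0 0.4 0 0 0 4; 0 0 0.4 0 0 0 4; 0 0 0.4 0 0 0 4",
)

```text
clock: 4.95
position: [0.4506, -0.0059, 0.0325]
tool_rot: [0.75, 0.662, 0.0, 0.0]
contact_force: [-0.7, 0.0, -0.1]
width: 0.0412
gripper_force: 59.3
```

Run:
```python
from h import *
save('wrist','w4')
```

```text
(no output)
```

View pics/w4.png

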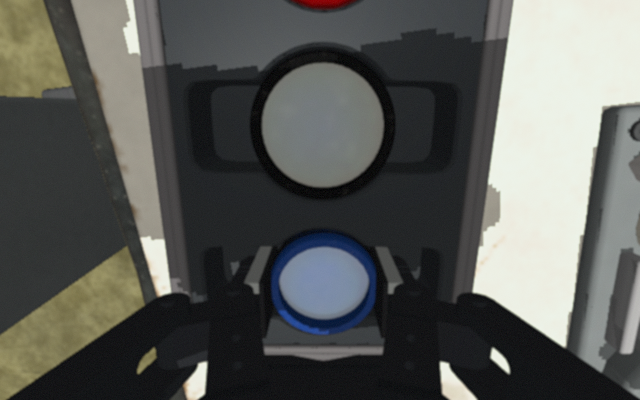

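The lens sits between the pads at (324,282). There is no load on the wrist, so the tray isn't coming up with it. I lift straight up.

jog_arm(
  increments="0 0 0.7 0 0 0 4; 0 0 1.4 0 0 0 4; 0 0 2.4 0 0 0 4; 0 0 3.8 0 0 0 4; 0 0 5.2 0 0 0 4; 0 0 6.6 0 0 0 4; 0 0 7 0 0 0 4; 0 0 7 0 0 0 4",
)

```text
clock: 5.67
position: [0.4515, -0.0059, 0.104]
tool_rot: [0.75, 0.662, 0.001, 0.001]
contact_force: [0.8, -0.6, -0.9]
width: 0.0416
gripper_force: 59.3
```

Run:
```python
from h import *
s=read_state();print(s['clock'],s['position'],s['width'],s['contact_force'])
c=get_calibration('wrist');im=save('wrist','w5')
r=ring(im,'blue',(230,180,420,370)); print(r)
r=ring(im,'red',(150,0,480,200)); print('red',ray('wrist',r[0][0],.033,c).round(4))
for l in ['clamp_seat','handle_grip','lens_clamp','black_lens','lens_tray']:
    print(l,[(np.round(r['position'],4).tolist(),round(r['confidence'],2)) for r in landmark_of(l,'wrist')][:3])
```

```text
5.6667 [ 0.45153933 -0.00594381  0.1039945 ] 0.04157823533399822 [ 0.83257536 -0.55345866 -0.94760872]
(((323.3765869140625, 278.59674072265625), (109.50175476074219, 111.43047332763672), 32.430030822753906), [270, 223, 108, 111, 4110])
red [0.4658 0.1136 0.033 ]
clamp_seat [([0.6098, -0.0088, 0.02], 0.67)]
handle_grip [([0.6048, -0.0867, 0.0645], 0.97)]
lens_clamp [([0.61, -0.0375, -0.0044], 0.57), ([0.6095, -0.0106, 0.0178], 0.57)]
black_lens [([0.456, 0.0544, 0.0132], 0.76)]
lens_tray []
```

View pics/w5.png

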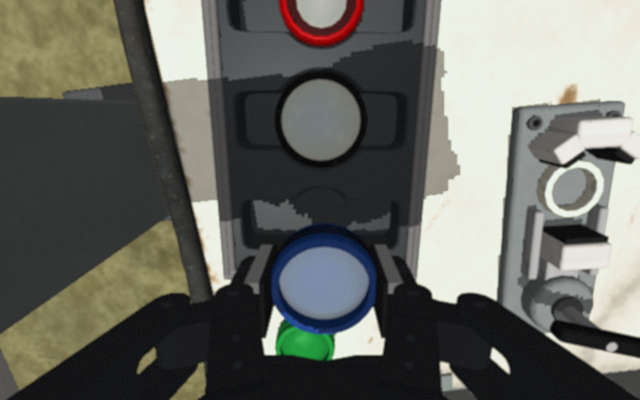

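The lens is out and level at (323,279), and the tray is unmoved (red and black rings in their earlier places). I now move to just short of the clamp seat, so the wrist camera can see the seat ahead of the lens.

jog_arm(
  increments="2 -0.5 1 0 0 0.03 4; 4 -1.5 2 0 0 0.06 4; 7 -2.5 3 0 0 0.06 4; 10 -3.5 3 0 0 0.06 4; 13 -4.5 3 0 0 0.06 4; 15 -5 3 0 0 0.06 4; 16 -5 3 0 0 0.06 4; 16 -5 3 0 0 0.06 4",
)

```text
clock: 6.63
position: [0.6118, -0.0558, 0.1313]
tool_rot: [0.73, 0.684, 0.0, -0.0]
contact_force: [0.1, 0.2, -0.6]
width: 0.0413
gripper_force: 59.4
```

```bash
cat > m.py <<'E'
from h import *
import sys
s=read_state();P=s['position'];print(s['clock'],P.round(4),s['tool_rot'].round(3),s['width'],s['contact_force'].round(1))
c=get_calibration('wrist');im=save('wrist',sys.argv[1])
e,st=ring(im,'blue',(230,180,420,380)); p=ray('wrist',e[0],P[2]+.004,c);q=ray('wrist',(e[0][0]+e[1][1]/2,e[0][1]),P[2]+.004,c); print('lens',e,(p-P).round(4),2*np.linalg.norm(q-p))
for l in ['clamp_seat','handle_grip','lens_clamp']:
    print(l,[(np.round(r['position'],4).tolist(),round(r['confidence'],2),proj('wrist',r['position'],c).round()) for r in landmark_of(l,'wrist')][:3])
E
python3 m.py w6
```

```text
6.6333 [ 0.6118 -0.0558  0.1313] [ 0.73   0.684  0.    -0.   ] 0.041252265710040974 [ 0.1  0.2 -0.6]
lens ((323.2282409667969, 279.0722961425781), (109.21449279785156, 110.65076446533203), 103.44767761230469) [0.0002 0.0027 0.004 ] 0.043359546584263976
clamp_seat [([0.6112, -0.0092, 0.0181], 0.75, array([318., 139.])), ([0.768, -0.0709, 0.0005], 0.42, array([523., 204.]))]
handle_grip []
lens_clamp [([0.6145, -0.0354, -0.0025], 0.94, array([325., 171.]))]
```

View pics/w6.png

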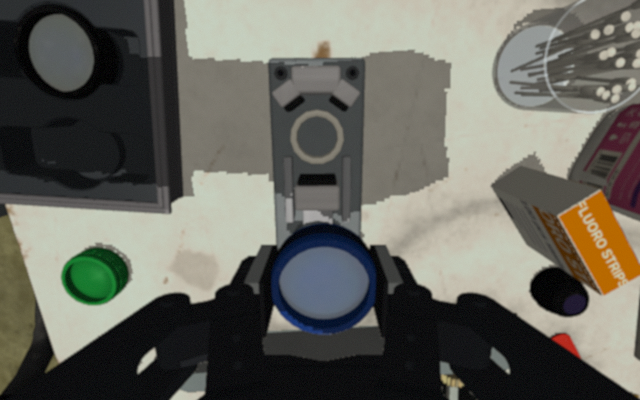

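```bash
cat > fit.py <<'E'
from h import *
from scipy.optimize import least_squares
c=get_calibration('wrist');P=read_state()['position']
K,T=np.array(c['mtx']),np.array(c['T'])
def hull(im,box):
    hsv=cv2.cvtColor(im,cv2.COLOR_RGB2HSV); H,S=hsv[...,0].astype(int),hsv[...,1]
    m=((abs(H-113)<16)&(S>90)).astype(np.uint8); k=np.zeros_like(m); x0,y0,x1,y1=box;k[y0:y1,x0:x1]=m[y0:y1,x0:x1]
    n,l,st,_=cv2.connectedComponentsWithStats(k); i=1+st[1:,4].argmax(); return cv2.convexHull(np.argwhere(l==i)[:,::-1].astype(np.int32))[:,0]
A=np.linspace(0,2*np.pi,60,endpoint=False); th=np.linspace(0,2*np.pi,36,endpoint=False); N=np.c_[np.cos(th),np.sin(th)]
def sup(pts): return (pts@N.T).max(0)
def model(x,P,zs):
    o=[]
    for z in zs:
        p=np.c_[P[0]+x[0]+x[3]*np.cos(A),P[1]+x[1]+x[3]*np.sin(A),np.full(60,P[2]+x[2]+z)]
        q=(p-T[:3,3])@T[:3,:3]; q=np.c_[q[:,0],-q[:,1],-q[:,2]]@K.T; o.append(q[:,:2]/q[:,2:])
    return np.vstack(o)
im=cv2.cvtColor(cv2.imread('pics/w6.png'),cv2.COLOR_BGR2RGB)
h=hull(im,(230,180,420,380)); print('hull',h.min(0),h.max(0))
for R in (.0225,.022):
    r=least_squares(lambda x:sup(model([*x,R],P,(0,.019)))-sup(h+.0),[0,.002,-.015],loss='soft_l1')
    print(R,r.x.round(4),r.cost.round(2))
# seat ring in shadow
g=cv2.cvtColor(im,cv2.COLOR_RGB2GRAY)[100:175,280:360]; g=cv2.resize(g,None,fx=4,fy=4,interpolation=cv2.INTER_CUBIC)
C=cv2.HoughCircles(g,cv2.HOUGH_GRADIENT_ALT,1.5,40,param1=150,param2=.6,minRadius=60,maxRadius=130)
if C is not None:
  for u,v,rr in C[0][:4]:
    uv=(280+u/4,100+v/4); print('seat',np.round(uv,1),rr/4,ray('wrist',uv,.022,c).round(4))
print('eye',ray('wrist',(317.5,137.5),.022,c).round(4))
E
python3 fit.py
```

```text
hull [268 223] [377 334]
0.0225 [-0.0003 -0.0055 -0.0223] 20.55
0.022 [-0.0002 -0.0041 -0.0198] 21.68
seat [316.8 137.1] 26.636183 [ 0.6074 -0.0069  0.022 ]
seat [316.8 137.1] 20.749712 [ 0.6074 -0.0069  0.022 ]
eye [ 0.6078 -0.0072  0.022 ]
```

jog_arm(
  increments="-0.1 1.5 0 0 0 0 4; -0.3 3 0 0 0 0 4; -0.35 4.3 -1.5 0 0 0 4; -0.35 4.8 -3.5 0 0 0 4; -0.35 4.8 -5 0 0 0 4; -0.35 4.8 -5.8 0 0 0 4; -0.35 4.8 -5.8 0 0 0 4; -0.35 4.8 -5.8 0 0 0 4",
)

```text
clock: 7.5
position: [0.6065, -0.0082, 0.0745]
tool_rot: [0.73, 0.684, -0.0, -0.0]
contact_force: [-0.5, -0.4, -0.2]
width: 0.0414
gripper_force: 59.4
```

```bash
python3 m.py w7
python3 - <<'E'
from h import *
c=get_calibration('wrist')
# predicted pixels of base outline corners / jaw edges for clamp at seat (0.608,-0.007), yaw .065
im=cv2.imread('pics/w7.png'); a=im[0:400,120:520]; a=cv2.resize(a,None,fx=1.5,fy=1.5,interpolation=cv2.INTER_CUBIC); cv2.imwrite('pics/w7c.png',a)
E
```

```text
7.5 [ 0.6065 -0.0082  0.0745] [ 0.73   0.684 -0.    -0.   ] 0.041419235098451794 [-0.5 -0.4 -0.2]
lens ((323.390625, 279.3348693847656), (109.812744140625, 110.27828216552734), 119.5138931274414) [0.0003 0.0026 0.004 ] 0.043221012689712464
clamp_seat [([0.6083, -0.0056, 0.0178], 0.82, array([326., 227.]))]
handle_grip []
lens_clamp []
```

View pics/w7c.png

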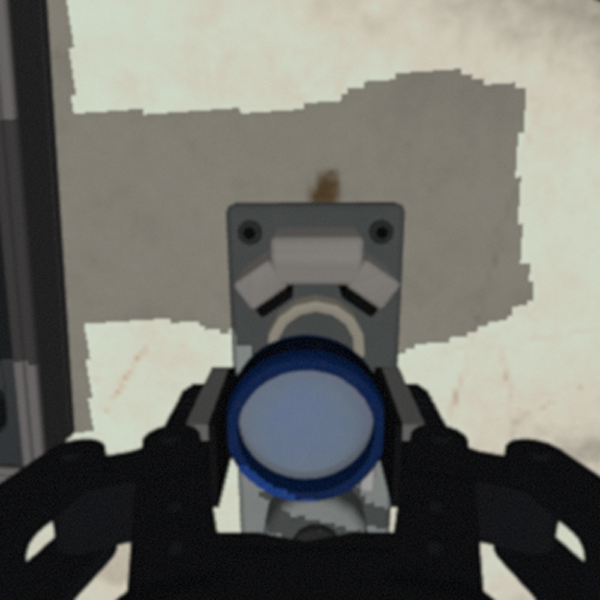

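The picture shows the seat's arc, centred at column 331, with its far edge near row 200, the screws symmetric about column 330, and the lens still level in the fingers at (323,279). I turn these pixels into positions.

Run:
```python
from h import *
c=get_calibration('wrist');P=read_state()['position']
im=cv2.cvtColor(cv2.imread('pics/w7.png'),cv2.COLOR_BGR2GRAY)
a=ray('wrist',(330.6,136.5),.012,c);print('base end',a.round(4),'L/R',ray('wrist',(272,137),.012,c).round(4),ray('wrist',(389.3,137),.012,c).round(4))
s=ray('wrist',(330.7,200.5),.022,c);print('seat far edge',s.round(4),'-> centre',(s-[.0185*np.sin(.06),.0185,0]).round(4))
# V jaw rubber, column profile of row 215 etc.
for r in (205,212,220): 
    g=im[r,285:380].astype(int); print(r,[(285+i) for i in np.argsort(-abs(np.gradient(g)))[:8]])
for yaw in (.05,.065,.08):
    q=a-np.array([np.sin(yaw),np.cos(yaw),0])*.083; print('origin',q.round(4))
```

```text
base end [0.6153 0.0436 0.012 ] L/R [0.5835 0.0454 0.012 ] [0.6472 0.0413 0.012 ]
seat far edge [0.6132 0.0103 0.022 ] -> centre [ 0.6121 -0.0082  0.022 ]
205 [np.int64(371), np.int64(370), np.int64(291), np.int64(292), np.int64(290), np.int64(304), np.int64(372), np.int64(293)]
212 [np.int64(356), np.int64(305), np.int64(357), np.int64(304), np.int64(316), np.int64(355), np.int64(317), np.int64(344)]
220 [np.int64(308), np.int64(352), np.int64(361), np.int64(300), np.int64(360), np.int64(309), np.int64(353), np.int64(299)]
origin [ 0.6112 -0.0393  0.012 ]
origin [ 0.6099 -0.0392  0.012 ]
origin [ 0.6087 -0.0391  0.012 ]
```

Run:
```python
from h import *
get_image('wrist');get_image('wrist')
s=read_state();print(s['clock'],s['position'].round(4),s['tool_rot'].round(4),s['qvel'].round(3),s['contact_force'].round(2))
for i in range(2):
  r=landmark_of('clamp_seat','wrist'); print([(x['position'].round(4),round(x['confidence'],2)) for x in r[:1]])
```

```text
7.8 [ 0.6075 -0.0081  0.0752] [7.298e-01 6.836e-01 6.000e-04 5.000e-04] [-0.002  0.003 -0.002  0.004  0.001 -0.001 -0.   ] [-0.49 -0.95 -0.33]Traceback (most recent call last):
  File "<stdin>", line 5, in <module>
AttributeError: 'list' object has no attribute 'round'. Did you mean: 'count'?
```

jog_arm(
  increments="0.25 0 -0.8 0 0 0 4; 0.25 0 -1.6 0 0 0 4; 0.25 0 -2.4 0 0 0 4; 0.25 0 -2.9 0 0 0 4; 0.25 0 -3.2 0 0 0 4; 0.25 0 -3.2 0 0 0 4; 0.25 0 -3.2 0 0 0 4",
)

```text
clock: 8.43
position: [0.6094, -0.0079, 0.042]
tool_rot: [0.73, 0.684, -0.0, -0.0]
contact_force: [0.2, 0.7, -0.3]
width: 0.041
gripper_force: 59.4
```

jog_arm(
  increments="0 0 -0.1 0 0 0 4; 0 0 -0.2 0 0 0 4; 0 0 -0.2 0 0 0 4; 0 0 -0.2 0 0 0 4",
)

```text
clock: 8.77
position: [0.6096, -0.008, 0.0405]
tool_rot: [0.73, 0.684, 0.0, 0.0]
contact_force: [0.9, -0.4, -0.3]
width: 0.0411
gripper_force: 59.4
```

jog_arm(
  increments="0 0 -0.1 0 0 0 4; 0 0 -0.15 0 0 0 4; 0 0 -0.15 0 0 0 4; 0 0 -0.15 0 0 0 4",
)

```text
clock: 9.1
position: [0.6095, -0.008, 0.0388]
tool_rot: [0.73, 0.684, 0.0, -0.0]
contact_force: [-0.2, 0.6, -0.7]
width: 0.0408
gripper_force: 59.4
```

jog_arm(
  increments="0 0 -0.1 0 0 0 4; 0 0 -0.1 0 0 0 4; 0 0 -0.1 0 0 0 4",
)

```text
clock: 9.35
position: [0.6095, -0.008, 0.0378]
tool_rot: [0.73, 0.684, 0.0, -0.0]
contact_force: [0.6, -0.0, 0.1]
width: 0.0413
gripper_force: 59.4
```

jog_arm(
  increments="0 0 -0.1 0 0 0 4; 0 0 -0.1 0 0 0 4; 0 0 -0.1 0 0 0 4",
)

```text
clock: 9.6
position: [0.6097, -0.0079, 0.0371]
tool_rot: [0.73, 0.684, 0.0, 0.0]
contact_force: [-1.0, -0.2, 1.8]
width: 0.0411
gripper_force: 59.6
```

jog_arm(
  increments="0 0 -0.05 0 0 0 4; 0 0 -0.05 0 0 0 4; 0 0 -0.05 0 0 0 4",
)

```text
clock: 9.85
position: [0.6097, -0.0079, 0.0371]
tool_rot: [0.73, 0.684, 0.0, 0.0]
contact_force: [-2.2, 0.2, 6.6]
width: 0.041
gripper_force: 60.0
```

The lens touched down at TCP z = 0.037, which matches the expected offset. I release it gently.

jog_arm(
  increments="0 0 0.05 0 0 0 4.4; 0 0 0.05 0 0 0 4.7; 0 0 0.05 0 0 0 5; 0 0 0.05 0 0 0 5.6; 0 0 0.05 0 0 0 5.6; 0 0 0.05 0 0 0 5.6",
)

```text
clock: 10.35
position: [0.6094, -0.008, 0.0367]
tool_rot: [0.73, 0.684, -0.0, -0.0]
contact_force: [0.4, 0.0, 0.2]
width: 0.0558
gripper_force: 0.0
```

Run:
```python
from h import *
s=read_state();P=s['position'];print(s['clock'],P.round(4),s['width'],s['contact_force'].round(2))
c=get_calibration('wrist');im=save('wrist','w8')
e,st=ring(im,'blue',(230,180,420,380)); p=ray('wrist',e[0],.041,c); print(e,p.round(4))
print([(np.round(r['position'],4).tolist(),round(r['confidence'],2)) for r in landmark_of('blue_lens','wrist')][:2])
```

```text
10.35 [ 0.6094 -0.008   0.0367] 0.055834864701412294 [0.4  0.05 0.17]
((323.8363037109375, 280.47955322265625), (106.41578674316406, 112.92536926269531), 176.97023010253906) [ 0.6099 -0.0056  0.041 ]
[([0.612, -0.0058, 0.0227], 0.96)]
```

jog_arm(
  increments="0 0 1 0 0 0 5.6; 0 0 3 0 0 0 5.6; 0 0 6 0 0 0 5.6; 0 -2 9 0 0 0 5.6; 0 -5 11 0 0 0 5.6; 0 -8 12 0 0 0 5.6; 0 -10 12 0 0 0 5.6; 0 -11 12 0 0 0 5.6",
)

```text
clock: 11.12
position: [0.6097, -0.1223, 0.1589]
tool_rot: [0.731, 0.682, 0.0, 0.002]
contact_force: [-0.6, -0.9, -0.5]
width: 0.0557
gripper_force: 0.0
```

Run:
```python
from h import *
get_image('wrist');get_image('wrist')
s=read_state();P=s['position'];print(s['clock'],P.round(4),s['tool_rot'].round(4),s['width'],s['contact_force'].round(2))
c=get_calibration('wrist');im=save('wrist','w9')
r=ring(im,'blue',(230,20,420,250))
if r: e,st=r; p=ray('wrist',e[0],.041,c); print('lens',e,p.round(4))
for l in ['blue_lens','clamp_seat','handle_grip','lens_clamp','clamp_jaw']:
    print(l,[(np.round(r['position'],4).tolist(),round(r['confidence'],2),proj('wrist',r['position'],c).round()) for r in landmark_of(l,'wrist')][:2])
g=cv2.cvtColor(im,cv2.COLOR_RGB2GRAY)
for x in silhouettes('handle_grip','wrist')[:2]:
    m=x['pixels'].astype(np.uint8); d=(m&(g<60)).astype(np.uint8)
    print('sil',x['confidence'],m.sum(),cv2.boundingRect(m),d.sum())
    n,lab,st,ce=cv2.connectedComponentsWithStats(d)
    if n<2: continue
    i=1+st[1:,4].argmax(); pts=cv2.findNonZero((lab==i).astype(np.uint8)); R=cv2.minAreaRect(pts); b=cv2.boxPoints(R)
    W=np.array([ray('wrist',u,.066,c) for u in b]); print('bar',R,W.round(4).tolist())
# ascii of dark region near bar
u=proj('wrist',[.605,-.087,.066],c).round().astype(int); print(u)
sub=g[u[1]-40:u[1]+40:3,u[0]-60:u[0]+60:2]
for row in sub: print(''.join('#' if v<40 else '+' if v<80 else '-' if v<130 else '.' for v in row))
```

```text
11.2167 [ 0.6091 -0.1202  0.1571] [ 7.310e-01  6.824e-01 -2.000e-04  3.000e-04] 0.0562461464175915 [-0.38  0.6   0.05]
lens ((312.4683532714844, 38.897010803222656), (65.77643585205078, 73.14584350585938), 175.84933471679688) [ 0.6098 -0.0098  0.041 ]
blue_lens [([0.4272, -0.1063, 0.0006], 0.98, array([108., 188.])), ([0.6096, -0.0107, 0.0222], 0.74, array([313.,  45.]))]
clamp_seat []
handle_grip [([0.6038, -0.0849, 0.0593], 0.9, array([311., 159.]))]
lens_clamp [([0.611, -0.0371, -0.0013], 0.97, array([318.,  87.])), ([0.6058, -0.0882, 0.0624], 0.42, array([315., 165.]))]
clamp_jaw [([0.6071, -0.0368, -0.0033], 0.68, array([313.,  87.]))]
sil 0.59 1732 (270, 145, 90, 40) 1635
bar ((315.8384094238281, 158.91119384765625), (91.07998657226562, 28.479999542236328), 16.260204315185547) [[0.5766, -0.0826, 0.066], [0.5835, -0.0659, 0.066], [0.6373, -0.0856, 0.066], [0.6315, -0.103, 0.066]]
[313 164]
-----------+++++---++++++--------------+++++---++++++-------
-----------+++++---++++++--------------+++++---++++++-------
-----------++++++++++++++-++++++++++++-++++++++++++++-------
---------
[... 754 characters left out ...]
-+###################+-------
............-+++++++++++++++++#######################-------
............-++++++++++++++++++++++##################+------
............-++++++--++++++++++++++++++##############-------
............--++##++---+++++++++++++++++++++########+-------
............---++#++----++++-----------++++++#####++--------
.............---+++---------------------++++++++++++--------
.............-..---..---------------------++++++++++--------
..............--------------------------.----------.........
............................................................
............................................................
............................................................
```

The lens was set down flat, and the fits put it within a few mm of the seat centre. The bar is at (0.605,-0.087), directed about -0.34 rad from world x, so the handle angle is about 0.28. I turn the tool so it closes across the bar.

jog_arm(
  increments="0 0.5 0 0 0 0.12 5; -0.1 1 0 0 0 0.24 4; -0.2 2 0 0 0 0.36 3.5; -0.3 3 0 0 0 0.48 3.5; -0.4 3.3 0 0 0 0.6 3.5; -0.4 3.3 0 0 0 0.72 3.5; -0.4 3.3 0 0 0 0.84 3.5; -0.4 3.3 0 0 0 0.96 3.5",
)

```text
clock: 12.23
position: [0.6055, -0.084, 0.1567]
tool_rot: [0.328, 0.945, 0.0, -0.0]
contact_force: [0.7, -0.1, 0.1]
width: 0.035
gripper_force: 0.0
```

jog_arm(
  increments="0 0 -1 0 0 0.12 3.5; 0 0 -2 0 0 0.24 3.5; 0 0 -3 0 0 0.335 3.5; 0 0 -4 0 0 0.335 3.5; 0 0 -4 0 0 0.335 3.5; 0 0 -4 0 0 0.335 3.5; 0 0 -4 0 0 0.335 3.5",
)

```text
clock: 12.82
position: [0.6059, -0.0847, 0.1172]
tool_rot: [0.17, 0.985, 0.0, 0.0]
contact_force: [0.0, 0.6, -0.1]
width: 0.0351
gripper_force: 0.0
```

Run:
```python
from h import *
from scipy.spatial.transform import Rotation as R
get_image('wrist')
s=read_state();P=s['position'];rm=R.from_quat(s['tool_rot']).as_matrix();print(s['clock'],P.round(4),'close dir',np.arctan2(rm[1,1],rm[0,1]),s['joint_positions'].round(2),s['width'],s['contact_force'].round(2),s['wrist_torque'].round(3))
c=get_calibration('wrist');im=save('wrist','w10')
print([(np.round(r['position'],4).tolist(),round(r['confidence'],2)) for r in landmark_of('handle_grip','wrist')][:2])
print(c['T'].round(3).tolist())
g=cv2.cvtColor(im,cv2.COLOR_RGB2GRAY); u=proj('wrist',[.605,-.087,.066],c); print('exp',u.round(), 'tcp at .066', proj('wrist',[P[0],P[1],.066],c).round())
for z in (.066,):
  for k in (-.03,.03): print('bar end',proj('wrist',[.605+k*np.cos(.34),-.087-k*np.sin(.34),z],c).round())
v=u.round().astype(int); y0=max(v[1]-72,0)
print('rows from',y0,'cols from',v[0]-96)
for row in g[y0:y0+144:4,v[0]-96:v[0]+96:2]: print(''.join('#' if x<40 else '+' if x<80 else '-' if x<130 else '.' for x in row))
```

```text
12.8667 [ 0.606  -0.0847  0.1174] close dir 1.22924504830808 [ 0.31  0.53 -0.33  1.8   0.22  0.85  1.11] 0.03523319184142788 [ 0.09 -0.38  0.37] [-0.011  0.007 -0.016]
[([0.6056, -0.086, 0.0629], 0.83)]
[[0.334, -0.907, -0.257, 0.541], [0.942, 0.322, 0.09, -0.063], [0.001, -0.272, 0.962, 0.241], [0.0, 0.0, 0.0, 1.0]]
exp [320. 235.] tcp at .066 [324. 235.]
bar end [320. 182.]
bar end [320. 284.]
rows from 163 cols from 224
........................................--+----++++++++++++++++++++++++++++------------+++++####
.................................--++-----------++++++++++++++++++++------------+++++++++++#####
..........................--+--------------------++++++++++++------------+++++++++++++++++######
.....................-----------------------------+++++++++-------+++++++++++++++++###+++#######
....................------------------------------++++++++++++++++++++++++++++------+###+######+
....................-----+++++-----------+++########++++++++++++++++++++-------------+#########-
.....................---++##++--------+++--+########++++++++++++++----++-------------+#####
[... 2118 characters left out ...]
##+++++++######+-----
++++-...-######++++++++#######+............-#######.............-----########++++++++######+----
+++++--+#########++---+#######+..............-----...............----+########---++#########+---
+++################+--+#######-....................................--+#######+--+###############
+###################+-+#######-......................................-#######+-+################
+############################+........................................+#########################
#############################-........................................-#########################
############################+..........................................+########################
```

The bar is aligned with the tool in the camera view. Its centre is about 3 mm off along the closing direction, so I correct that and go down.

jog_arm(
  increments="-0.05 -0.35 -1 0 0 0 3.5; -0.05 -0.35 -2.5 0 0 0 3.5; -0.05 -0.35 -4 0 0 0 3.5; -0.05 -0.35 -5 0 0 0 3.5; -0.05 -0.35 -5.4 0 0 0 3.5; -0.05 -0.35 -5.4 0 0 0 3.5; -0.05 -0.35 -5.4 0 0 0 3.5",
)

```text
clock: 13.55
position: [0.6053, -0.0885, 0.0629]
tool_rot: [0.17, 0.986, 0.0, 0.0]
contact_force: [0.2, -0.1, -0.3]
width: 0.0349
gripper_force: 0.0
```

jog_arm(
  increments="0 0 0 0 0 0 2.5; 0 0 0 0 0 0 1.8; 0 0 0 0 0 0 1.4; 0 0 0 0 0 0 1; 0 0 0 0 0 0 0.6; 0 0 0 0 0 0 0.6; 0 0 0 0 0 0 0.6",
)

```text
clock: 14.13
position: [0.6057, -0.0878, 0.0636]
tool_rot: [0.169, 0.986, 0.0, 0.001]
contact_force: [0.4, 2.3, 5.8]
width: 0.0087
gripper_force: 60.0
```

```bash
cat > st.py <<'E'
from h import *
from scipy.spatial.transform import Rotation as R
s=read_state();rm=R.from_quat(s['tool_rot']).as_matrix()
print(s['clock'],s['position'].round(4),'close',round(np.arctan2(rm[1,1],rm[0,1]),3),'w',round(s['width'],4),'F',s['contact_force'].round(1),'M',s['wrist_torque'].round(3),'Fclose',round(float(s['contact_force']@rm[:,1]),1),'Fbar',round(float(s['contact_force']@rm[:,0]),1))
E
python3 st.py
```

```text
14.1333 [ 0.6057 -0.0878  0.0636] close 1.23 w 0.0087 F [0.4 2.3 5.8] M [ 0.471  0.112 -0.125] Fclose 2.3 Fbar 0.4
```

jog_arm(
  increments="0 0 0 0 0 -0.08 0.6; 0 0 0 0 0 -0.16 0.6; 0 0 0 0 0 -0.24 0.6; 0 0 0 0 0 -0.32 0.6; 0 0 0 0 0 -0.4 0.6; 0 0 0 0 0 -0.4 0.6",
)

```text
clock: 14.63
position: [0.6057, -0.0877, 0.0637]
tool_rot: [0.363, 0.932, 0.0, 0.001]
contact_force: [-0.1, 2.3, 6.3]
width: 0.0087
gripper_force: 60.1
```

```bash
python3 st.py
```

```text
14.6333 [ 0.6057 -0.0877  0.0637] close 0.828 w 0.0087 F [-0.1  2.3  6.3] M [ 0.444  0.027 -0.176] Fclose 1.6 Fbar 1.6
```

Torque about z is 0.176 N m, which is pure friction, and side forces are small. I go on turning.

jog_arm(
  increments="0 0 0 0 0 -0.08 0.6; 0 0 0 0 0 -0.16 0.6; 0 0 0 0 0 -0.24 0.6; 0 0 0 0 0 -0.32 0.6; 0 0 0 0 0 -0.4 0.6; 0 0 0 0 0 -0.4 0.6",
)

```text
clock: 15.13
position: [0.6057, -0.0878, 0.0637]
tool_rot: [0.541, 0.841, 0.0, 0.001]
contact_force: [0.2, 2.2, 6.5]
width: 0.0088
gripper_force: 60.1
```

```bash
python3 st.py
```

```text
15.1333 [ 0.6057 -0.0878  0.0637] close 0.428 w 0.0088 F [0.2 2.2 6.5] M [ 0.436  0.011 -0.112] Fclose 1.1 Fbar 1.9
```

jog_arm(
  increments="0 0 0 0 0 -0.04 0.6; 0 0 0 0 0 -0.08 0.6; 0 0 0 0 0 -0.12 0.6; 0 0 0 0 0 -0.14 0.6",
)

```text
clock: 15.47
position: [0.6057, -0.0877, 0.0637]
tool_rot: [0.597, 0.802, 0.001, 0.001]
contact_force: [-0.6, 2.9, 6.5]
width: 0.009
gripper_force: 60.1
```

```bash
python3 st.py
```

```text
15.4667 [ 0.6057 -0.0877  0.0637] close 0.29 w 0.009 F [-0.6  2.9  6.5] M [ 0.463 -0.021  0.227] Fclose 0.2 Fbar 3.0
```

jog_arm(
  increments="0 0 0 0 0 -0.03 0.6; 0 0 0 0 0 -0.06 0.6; 0 0 0 0 0 -0.08 0.6",
)

```text
clock: 15.72
position: [0.6057, -0.0877, 0.0636]
tool_rot: [0.629, 0.778, 0.001, 0.001]
contact_force: [0.9, 2.3, 5.3]
width: 0.0087
gripper_force: 60.1
```

```bash
python3 st.py
```

```text
15.7167 [ 0.6057 -0.0877  0.0636] close 0.211 w 0.0087 F [0.9 2.3 5.3] M [ 0.437 -0.005  0.329] Fclose 1.4 Fbar 2.1
```

jog_arm(
  increments="0 0 0 0 0 -0.02 0.6; 0 0 0 0 0 -0.04 0.6; 0 0 0 0 0 -0.06 0.6; 0 0 0 0 0 -0.06 0.6",
)

```text
clock: 16.05
position: [0.6057, -0.0877, 0.0636]
tool_rot: [0.651, 0.759, 0.0, 0.001]
contact_force: [-0.8, 2.6, 6.3]
width: 0.0088
gripper_force: 60.1
```

```bash
python3 st.py
```

```text
16.05 [ 0.6057 -0.0877  0.0636] close 0.152 w 0.0088 F [-0.8  2.6  6.3] M [ 0.421 -0.003  0.306] Fclose -0.4 Fbar 2.7
```

jog_arm(
  increments="0 0 0 0 0 -0.02 0.6; 0 0 0 0 0 -0.04 0.6",
)

```text
clock: 16.22
position: [0.6057, -0.0877, 0.0636]
tool_rot: [0.666, 0.746, 0.0, 0.0]
contact_force: [-0.5, 1.7, 5.3]
width: 0.0088
gripper_force: 60.2
```

```bash
python3 st.py
```

```text
16.2167 [ 0.6057 -0.0877  0.0636] close 0.112 w 0.0088 F [-0.5  1.7  5.3] M [0.476 0.007 0.495] Fclose -0.3 Fbar 1.7
```

The torque has risen to 0.50 N m, about 44 N on the lens by the given relation. That is firm, so I let go and lift away.

jog_arm(
  increments="0 0 0 0 0 0 0.6; 0 0 0 0 0 0 0.6; 0 0 0 0 0 0 1.5; 0 0 0 0 0 0 2.5; 0 0 0 0 0 0 3.5; 0 0 0 0 0 0 3.5; 0 0 0 0 0 0 3.5",
)

```text
clock: 16.8
position: [0.6047, -0.0889, 0.0625]
tool_rot: [0.667, 0.745, -0.0, -0.0]
contact_force: [0.6, 0.3, -0.0]
width: 0.0348
gripper_force: 0.0
```

jog_arm(
  increments="0 0 1 0 0 0 3.5; 0 0 3 0 0 0 3.5; 0 0 6 0 0 0 3.5; 0 0 9 0 0 0 3.5; 0 -2 10 0 0 0 3.5; 0 -3 10 0 0 0 3.5; 0 -3 10 0 0 0 3.5; 0 -3 10 0 0 0 3.5",
)

```text
clock: 17.47
position: [0.6039, -0.1192, 0.1618]
tool_rot: [0.668, 0.744, -0.001, -0.001]
contact_force: [-0.1, -0.4, 0.7]
width: 0.0348
gripper_force: 0.0
```

Run:
```python
from h import *
get_image('wrist');get_image('wrist')
s=read_state();P=s['position'];print(s['clock'],P.round(4),s['contact_force'].round(2))
c=get_calibration('wrist');im=save('wrist','w11')
r=ring(im,'blue',(200,0,450,250))
if r: e,st=r; print('lens',e,ray('wrist',e[0],.041,c).round(4))
for cam in ('wrist','scene'):
  if cam=='scene': get_image('scene')
  for l in ['blue_lens','clamp_seat','handle_grip','lens_tray','red_lens']:
    print(cam,l,[(np.round(r['position'],4).tolist(),round(r['confidence'],2)) for r in landmark_of(l,cam)][:3])
g=cv2.cvtColor(im,cv2.COLOR_RGB2GRAY); v=proj('wrist',[.6055,-.088,.066],c).round().astype(int); y0=max(0,v[1]-140)
for row in g[y0:v[1]+70:6,v[0]-90:v[0]+90:3]: print(''.join('#' if x<40 else '+' if x<80 else '-' if x<130 else '.' for x in row))
```

```text
17.5667 [ 0.604  -0.1175  0.1612] [-0.77 -0.54  0.83]
lens ((350.1772766113281, 39.14248275756836), (65.02349090576172, 73.74751281738281), 10.745150566101074) [ 0.609  -0.0052  0.041 ]
wrist blue_lens [([0.609, -0.0036, 0.0208], 0.95), ([0.4162, -0.1875, -0.0062], 0.85), ([0.4275, -0.1065, 0.0009], 0.59)]
wrist clamp_seat []
wrist handle_grip [([0.6049, -0.0848, 0.0621], 0.87)]
wrist lens_tray []
wrist red_lens []
scene blue_lens [([0.4235, -0.1075, 0.0037], 0.81), ([0.4178, -0.1909, -0.002], 0.55)]
scene clamp_seat [([0.6096, -0.0032, 0.0195], 0.57), ([0.4646, 0.1181, 0.0151], 0.46)]
scene handle_grip [([0.6083, -0.0862, 0.0668], 0.66)]
scene lens_tray [([0.4588, 0.0578, 0.0017], 0.64)]
scene red_lens [([0.4647, 0.1194, 0.0141], 0.8), ([0.6061, -0.0883, 0.0608], 0.47), ([0.6085, -0.0268, -0.0014], 0.35)]
----------.............---+++----------------++------.......
-----------------.....----++------------------++----........
---------------------.----++------------------++----........
----------------------++++#+------------------++---.........
----------------------++++##+---------
[... 1152 characters left out ...]
+##+++++++++-----------------
...............-++++++++++++#+++#++++++++++-----------------
...............-+###++++++++#####+++++++++------------------
...............---++++----+++####+++++++++------------------
...................----------#####++###++-------------------
.............................#####-++++++-----..............
.............................-####..........................
..............................###+..........................
............................................................
............................................................
--..........................................................
--..........................................................
```

```bash
python3 -c "
from plant import *
print(finish_job())"
```

```text
the job is handed in; nothing more can be done
None
```

I laid the blue-ringed lens flat on the clamp seat and clamped it at an estimated 44 N (from the handle torque), then let go of the handle and handed the job in at about 18 s; the hand-in call gave no verdict.

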